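# Square a tray stack in the tilting cradle and clip the cradle level

## Task

Square up the ragged stack of two trays: push the cradle's lever over, so that its rod pops out of the clip and the cradle tips, into the green part of the quadrant (40 degrees), keep it there for about two seconds while the trays slide home against the back stop, and never tip it into the red. Then let the cradle down under control, without dropping it, and press its rod down past the sprung orange jaw until it sits fully home in the fork clip again and the cradle is level. Leave the other things on the bench where they are.

Things in the scene. Friction and masses are not known exactly. Their poses are not given: they have to be found in the camera images.
- tilt_base: Fixed aluminium base plate of the tilting cradle, 250 x 170 x 12 mm. Origin: centre of its underside. Its +x points from the clip to the cradle's hinge (the way the trays slide), +z up. Lever, quadrant and rod grip are on its -y side. All offsets below are in this frame.
- cradle (a joint): Tilt of the cradle about its hinge, rad: 0 = level, growing as the clip end rises and the lever goes towards +x; 0.698 = 40 degrees. Free up to 1.15. At the start it is level, its rod held in the clip by the spring: about 19 N on the handle pull it out. Out of the clip it falls back by itself when let go and comes to rest at about 0.066, its rod lying on the closed jaw.
- clip_jaw (a joint): Opening of the orange sprung jaw of the clip (it carries a small dark roller, 8 mm thick, that hooks over the rod), rad: 0 = closed (spring holds it there), about 0.1 as the rod passes. The rod needs roughly 6 N to be pressed past it.
- hinge (a point): Hinge axis of the cradle (along y), at x 90, y 0, z 48 mm of the base.
- handle (a point): Middle of the black round handle on the lever: 18 mm thick, 40 mm long, along -y, 140 mm from the hinge axis, at y -120 mm of the base; the lever (steel strip at y -93) leans 20 degrees to -x when the cradle is level, so it stands at 20 degrees past upright at 40 degrees of tilt. It moves with the cradle.
- rod_grip (a point): Top of the black rubber grip (18 mm thick, 38 mm long, along y) on the outer end of the latch rod; level and home it is at x -110, y -83, z 57 mm of the base. Press here, from above. It moves with the cradle.
- rod_middle (a point): Axis of the 10 mm steel latch rod at its middle, over the fork clip; home it is at x -110, y 0, z 48 mm of the base, lying on the closed jaw it is about 13 mm higher.
- back_stop (a point): Front face of the cradle's upright back stop (two steel uprights, 56 mm high), on the deck at mid-width; its axes are the cradle's: +x towards the stop, z normal to the deck. The white quadrant beside the lever (radius 90 mm, y -80 of the base) is green from 35 to 45 degrees of tilt and red from 50.
- stack_tray_1: Bottom tray of the stack in the cradle: frosted pale-grey closed tray, 127 x 84.5 x 23 mm, long side along the cradle's x. Origin: centre of its underside. At the start it lies 6 to 22 mm short of the back stop; when home, its origin is 63.4 mm in front of the stop.
- stack_tray_2: Top tray of the stack in the cradle: frosted pale-grey closed tray, 127 x 84.5 x 23 mm, long side along the cradle's x. Origin: centre of its underside. At the start it lies 6 to 22 mm short of the back stop; when home, its origin is 63.4 mm in front of the stop.
- wash_bottle: Bystander: white squeeze bottle with blue marks, 210 mm high, origin under its foot.
- pouch_a: Bystander: flat foil pouch, 86 x 122 x 15 mm, origin under its middle.
- pouch_b: Bystander: flat foil pouch, 80 x 108 x 13 mm, origin under its middle.
- pouch_c: Bystander: flat foil pouch, 77 x 107 x 13 mm, origin under its middle.

How it is judged:
By the outcome, as a careful person would: the job done as asked, in the order asked, and still so for the second after the job is handed in, with the robot touching nothing.
It also fails if it takes over 58 s, if anything falls off the work surface, if the arm or the gripper's body presses on something with over 40 N, if the wrist force passes 120 N, or if a joint passes its speed limit or range.

## Robot

A 7-joint arm with a two-finger parallel gripper is mounted at the origin on a cart in front of the work surface, level with it; the furniture and walls round the work are solid. World frame = base frame: x ahead of the robot, y to its left, z up, the work surface at z = 0. Lengths are in mm, angles in rad, forces in N, time in s.
With the tool pointing down it reaches from about 400 to 875 mm from the base axis. Payload 4.4 kg.
Tool frame: the origin (TCP) lies midway between the tips of the shut fingers; the grasp point (between the pads) lies 19 mm behind it; z points along the fingers, y is the line along which they close (so a half turn about z gives the same grasp; the last joint's range is limited). The gripper opens to 85 mm and grips with 20 to 120 N. Pads are 22 mm wide; open, the fingers measure 114 mm over their backs; the gripper's body (76 mm by 85 mm) begins 54 mm behind the grasp point. The pads swing forward as they close: fully open they stand 13 mm farther back than shut.
Start: joints at [-1.289, 0.628, 0.038, 1.517, -0.027, 0.996, -0.02], TCP at [221.517, 611.104, 231.313] pointing down, gripper open.
Joint ranges: [-3.06, 3.06], [-0.37, 2.12], [-1.25, 1.32], [0.18, 2.47], [-1.1, 4.24], [0.23, 1.98], [-2.94, 2.94]. Speed limits (rad/s): [2.57, 2.57, 3.14, 3.14, 3.14, 3.14, 3.14].

## Interface

Orientations are given as [roll, pitch, yaw] about the fixed x, y, z axes, in that order (R = Rz(yaw) Ry(pitch) Rx(roll)).
In Python, from cell import ctrl gives the robot as it stands.
- The arm moves only by the shell command python3 -m crank 'ROWS' [OPENING]. ROWS is JSON, a list that holds one entry, the list of rows, each a list of 4 numbers: the shift along the tool's x, y, z normalised to -1 to 1, where 1 is 2.5 cm, then the turn about the tool's z normalised to -1 to 1, where 1 is 0.08 rad. In form: [[[dx, dy, dz, turn], ...]]. A call has 1 to 12 rows; each row shifts and turns the commanded pose from where the row before left it, along the tool's axes as they then stand; what a row does not reach is not made up. A row lasts 1/12 s, in which the tool goes at most 41.7 mm and 7.16 degrees, less where a joint would pass 70% of its speed; a pose out of reach is approached as far as the arm can. A call with a number of a shift or a turn outside -1 to 1 is refused whole. A call with a gripper value outside its range is refused whole. OPENING is the closure, from -1 (fully open) to 1 (shut), set as the call begins (- or left out, the last holds). The fingers move at their own pace and stop on an object; the grip force is fixed at half the most. Time passes only in rows, so rows that do not move let the fingers close. It gives the time, the measured TCP pose, the force, the opening and the grip force at its end, in the units of the state.
- ctrl.read_state(): the state, without advancing time (a new reading comes with each control period).
- ctrl.get_image(name): name is "side" or "top"; returns a dict with "img" (400x640x3 uint8, red, green, blue), "intrinsics" (3x3 intrinsics, pixels), "dist" ([k1, k2, p1, p2, k3] as OpenCV has them; the pictures are not rectified), "extrinsics" (4x4, takes a point from camera to world coordinates). Camera axes: x right, y up, looking along -z (the intrinsics and any distortion apply to the point x, -y, -z); pixel columns grow to the right and rows downward; lengths in mm; the calibration is good to about 2 mm. A picture is of the moment at which its call begins. There is no depth.
- ctrl.finish_job(): hands the job in; it is judged then, once.
Trained networks look in the newest picture that a camera, given by its name, has taken for a name from the list of things; names that differ only in an ending like _2 or _b are one class to them, and where a whole thing is asked for, a point or a joint stands for the part that bears it (a point fixed in the world has none). Each returns a list of dicts, best first, with "confidence" (0 to 1); they miss things now and then, are a little off and sometimes report something else, mostly with a low value. They report only what shows in the picture. A call takes as long as a camera call.
- ctrl.find_in(camera, target): "position" ([row, column] in pixels, amid what is visible of it).
- ctrl.trace(camera, target): "mask" (400x640 bool, what is visible of it) and "position" ([row, column] in pixels, amid what is visible of it).
- ctrl.place_of(camera, target): "position" ([row, column] in pixels: a listed point, or the origin of a listed thing).
The state is a dict: "clock": time; "qpos": joint angles; "qd": joint speeds; "tau": joint torques, N m; "eef_pos": TCP position; "tool_rot": TCP orientation; "force": force on the tool from outside, world axes, zero at the start; "torque": the same for the moment, N m; "width": finger opening in mm; "gripper_force": force on a finger pad.
Only numpy, scipy, OpenCV 4.12 (cv2) and the standard library are available. Lean on these libraries where they do the work, as an engineer would, in place of code of your own. Each camera call takes 0.05 s, during which the arm holds its last target. There are 200 camera calls.

## Working session

There is one attempt and no reset: what is moved stays moved. The work goes in short steps, Python scripts to look and compute and a shell command to move; the robot and the scene stay as the last step left them, time stands still between calls to the robot, and variables do not carry over. Pictures are saved under pics/ and viewed, at most 10 in all, crops included, and the job is handed in when it is done.

```bash
ls; mkdir -p pics
cat > h.py <<'E'
import numpy as np, cv2
from cell import ctrl
def ray(im,pos):
    K=np.array(im["intrinsics"],float);d=np.array(im["dist"],float);T=np.array(im["extrinsics"],float)
    u=cv2.undistortPoints(np.array([[[pos[1],pos[0]]]],float),K,d)[0,0]
    v=T[:3,:3]@np.array([u[0],-u[1],-1.]);return T[:3,3],v/np.linalg.norm(v)
def tri(rs):
    A=0;b=0
    for o,v in rs:
        P=np.eye(3)-np.outer(v,v);A=A+P;b=b+P@o
    p=np.linalg.solve(A,b);return p,[np.linalg.norm((np.eye(3)-np.outer(v,v))@(p-o)) for o,v in rs]
def proj(im,p):
    K=np.array(im["intrinsics"],float);d=np.array(im["dist"],float);T=np.array(im["extrinsics"],float)
    c=T[:3,:3].T@(np.array(p,float)-T[:3,3]);c=np.array([c[0],-c[1],-c[2]])
    q=cv2.projectPoints(c.reshape(1,1,3),np.zeros(3),np.zeros(3),K,d)[0][0,0];return q[::-1]
E
python3 - <<'E'
from h import *
im={c:ctrl.get_image(c) for c in("side","top")}
for c in im: cv2.imwrite(f"pics/{c}0.png",im[c]["img"][:,:,::-1]); print(c,np.round(im[c]["extrinsics"],2).tolist())
for t in ["tilt_base","handle","rod_grip","rod_middle","hinge","back_stop","stack_tray_1","wash_bottle","pouch_a"]:
    rs=[]
    for c in im:
        r=ctrl.place_of(c,t)
        print(t,c,[(np.round(x["position"],1).tolist(),round(x["confidence"],2)) for x in r[:4]])
        if r: rs.append(ray(im[c],r[0]["position"]))
    if len(rs)==2: print("   ",*[np.round(x,1) for x in tri(rs)])
s=ctrl.read_state();print(s)
E
```

```text
pics
side [[0.94, 0.11, -0.31, 294.69], [-0.33, 0.32, -0.89, -837.02], [0.0, 0.94, 0.34, 467.77], [0.0, 0.0, 0.0, 1.0]]
top [[-0.01, 0.99, -0.14, 464.37], [-1.0, -0.02, -0.01, 23.36], [-0.01, 0.14, 0.99, 1047.64], [0.0, 0.0, 0.0, 1.0]]
tilt_base side [([271.2, 320.1], 0.75)]
tilt_base top [([162.0, 244.1], 0.65)]
    [ 695.5  210.5 -107.7] [22.8 22.8]
handle side [([204.1, 302.1], 0.82)]
handle top [([228.2, 377.7], 0.59), ([299.1, 342.8], 0.37)]
    [533.8 -77.6 179.5] [2. 2.]
rod_grip side [([245.6, 251.9], 0.84)]
rod_grip top [([263.5, 297.7], 0.57)]
    [475.9  70.6  49.2] [2.8 2.8]
rod_middle side [([234.2, 274.0], 0.75), ([205.9, 304.7], 0.25)]
rod_middle top [([227.3, 275.9], 0.61), ([194.5, 317.4], 0.2)]
    [541.5 116.3  46.5] [5.7 5.7]
hinge side [([252.7, 360.4], 0.73)]
hinge top [([168.6, 349.0], 0.64), ([226.2, 379.4], 0.2)]
    [664.7 -36.1  52.5] [0.8 0.8]
back_stop side [([256.1, 353.5], 0.8)]
back_stop top [([173.9, 346.5], 0.85)]
    [654.1 -30.8  44.9] [1.8 1.8]
stack_tray_1 side [([246.4, 314.0], 0.63), ([236.9, 319.8], 0.62)]
stack_tray_1 top [([197.6, 319.0], 0.
[... 335 characters left out ...]
ck': 1.0, 'qpos': array([-1.28881458,  0.62837351,  0.03849017,  1.51739169, -0.02700749,
        0.99629358, -0.01998547]), 'qd': array([-2.57658067e-03, -6.97936358e-05,  8.84500316e-05, -3.63587213e-04,
        3.52401612e-04, -2.19582197e-03,  1.60602063e-03]), 'tau': array([ 7.10470686e-04, -5.63284349e+01,  1.22506935e+00, -1.93786508e+01,
        1.06937927e-02,  1.34030735e-03,  2.85620168e-07]), 'eef_pos': array([221.50304483, 611.11904963, 231.33308163]), 'tool_rot': array([ 3.14154182e+00, -5.07458544e-05,  2.79380450e+00]), 'force': array([0.11647595, 0.25069768, 0.62627737]), 'torque': array([0.04439257, 0.07453787, 0.04389273]), 'gripper_force': 0.0, 'width': 85.20044432712959}
```

View pics/side0.png

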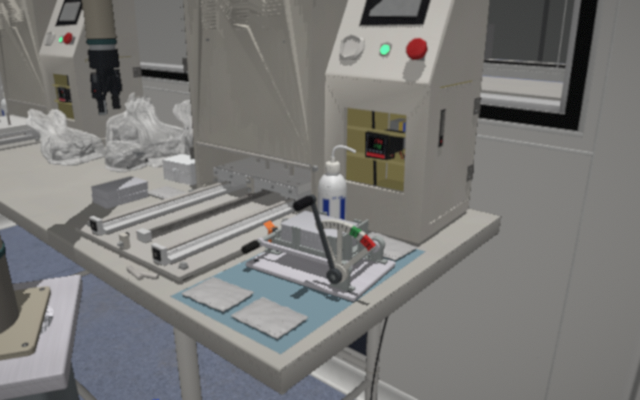

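View pics/top0.png

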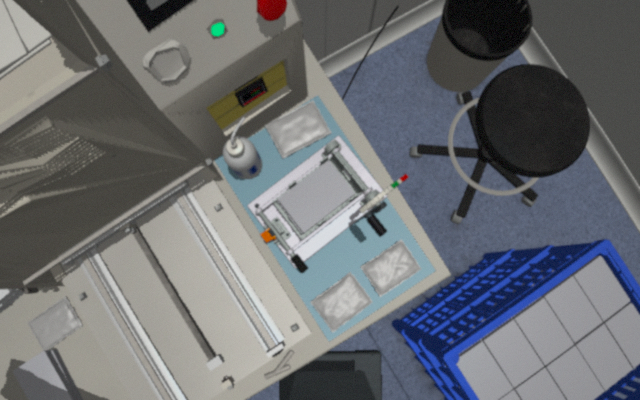

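The side view shows the lever handle at about row 203, col 303, the rod grip at about (246, 252) and the orange jaw at about (227, 270). The top view shows the cradle turned by about -51°, with its lever side facing the robot; the bottle at (160, 243) and all three pouches are clear of that side. Next I fit the base pose.

```bash
cat >> h.py <<'E'
from scipy.optimize import least_squares
def off(t,a=0.):
    if t=="handle": return np.array([90+140*np.sin(a-np.radians(20)),-120,48+140*np.cos(a-np.radians(20))])
    if t=="hinge": return np.array([90.,0,48])
    p={"rod_grip":np.array([-200.,-83,9]),"rod_middle":np.array([-200.,0,0])}[t]
    c,s=np.cos(a),np.sin(a); return np.array([90+c*p[0]+s*p[2],p[1],48-s*p[0]+c*p[2]])
def W(P,o):
    c,s=np.cos(P[2]),np.sin(P[2]);return np.array([P[0]+c*o[0]-s*o[1],P[1]+s*o[0]+c*o[1],(P[3] if len(P)>3 else 0)+o[2]])
def best(im,t,P,a):
    out=[]
    for c in im:
        e=proj(im[c],W(P,off(t,a)));r=[x["position"] for x in ctrl.place_of(c,t)]
        r=sorted((np.linalg.norm(x-e),tuple(x)) for x in map(np.array,r))
        if r and r[0][0]<30: out.append((c,t,np.array(r[0][1])))
    return out
E
cat > fit.py <<'E'
from h import *
import json
P=np.array([590,52,-.89,0.]);im={c:ctrl.get_image(c) for c in("side","top")}
obs=sum((best(im,t,P,0) for t in("handle","rod_grip","rod_middle","hinge")),[])
f=lambda P:np.concatenate([(proj(im[c],W(P,off(t)))-x) for c,t,x in obs]+[[P[3]/1.5]])
r=least_squares(f,P,loss="soft_l1",f_scale=1.5);P=r.x
print(np.round(P,3));
for (c,t,x) in obs: print(c,t,x.round(1),(proj(im[c],W(P,off(t)))-x).round(1))
json.dump(P.tolist(),open("P.json","w"))
for t in("handle","rod_grip","rod_middle","hinge"):print(t,W(P,off(t)).round(1))
img=im["top"]["img"].copy()[:,:,::-1].copy();sd=im["side"]["img"][:,:,::-1].copy()
for k,q in(("top",img),("side",sd)):
  for t in("handle","rod_grip","rod_middle","hinge"):
    v=proj(im[k],W(P,off(t)));cv2.circle(q,(int(round(v[1])),int(round(v[0]))),1,(0,0,255),-1)
cv2.imwrite("pics/fit.png",np.vstack([cv2.resize(img[130:290,220:420],None,fx=3,fy=3)[:300*2],cv2.resize(sd[180:300,220:420],None,fx=3,fy=3)])[:,:][:840])
a=cv2.resize(img[130:280,220:420],None,fx=2,fy=2);b=cv2.resize(sd[175:325,220:420],None,fx=2,fy=2)
cv2.imwrite("pics/fit.png",np.hstack([a,b]))
E
python3 fit.py
```

```text
[606.981  33.217  -0.894   0.913]
side handle [203.1 304.1] [-0.3 -0.3]
top handle [228.2 378.1] [-4.5 -1.8]
side rod_grip [243.6 250.1] [-1.1 -0.7]
top rod_grip [264.1 298.2] [-0.8  1.3]
side rod_middle [231.7 273.5] [0.9 1.3]
top rod_middle [228.1 274.7] [ 3.6 -0.8]
side hinge [253.1 359.8] [1.5 0.5]
top hinge [167.4 348.6] [2.6 0.6]
handle [539.8 -74.7 180.5]
rod_grip [473.4  67.   57.9]
rod_middle [538.1 119.   48.9]
hinge [663.3 -37.   48.9]
```

View pics/fit.png

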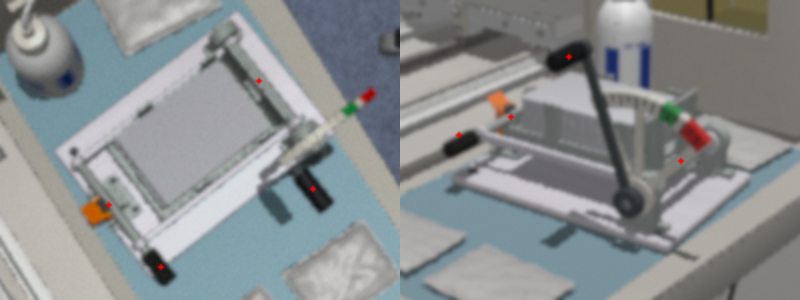

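Run:
```python
from h import *
import json
P=json.load(open("P.json"));s=ctrl.read_state();y=s["tool_rot"][2]
g=W(P,off("handle"));g[2]=300
R=cv2.Rodrigues(np.array([0,0,y]))[0]@np.diag([1,-1,-1])
print(R.T@(g-s["eef_pos"])/25, "target yaw",P[2]+np.pi/2,"turn",-(P[2]+np.pi/2-y)/.08)
```

```text
[-21.31870581 -21.4527706   -2.74775175] target yaw 0.6764175079793293 turn 26.467436560117264
```

The overlay shows the fitted points on the handle, at crop pixel (312, 188) from the top and (568, 57) from the side. They are also on the rod grip and the rod, to within about 3 mm. I start the approach.

```bash
python3 -m crank '[[[0,0,-0.9,0],[0,0,-0.9,0],[-0.4,-0.4,-0.9,0],[-1,-1,0,0],[-1,-1,0,0],[-1,-1,0,0],[-1,-1,0,0],[-1,-1,0,0],[-1,-1,0,0],[-1,-1,0,0],[-1,-1,0,0],[-1,-1,0,0]]]' 0.2
python3 -m crank '[[[-1,-1,0,0],[-1,-1,0,0],[-1,-1,0,0],[-1,-1,0,0],[-1,-1,0,0],[-1,-1,0,0],[-1,-1,0,0],[-1,-1,0,0],[-1,-1,0,0],[-1,-1,0,0],[-1,-1,0,0],[-0.8,-0.8,0,0]]]'
python3 -m crank '[[[0,0,0,1],[0,0,0,1],[0,0,0,1],[0,0,0,1],[0,0,0,1],[0,0,0,1],[0,0,0,1],[0,0,0,1],[0,0,0,1],[0,0,0,1],[0,0,0,1],[0,0,0,1]]]'
python3 -m crank '[[[0,0,0,1],[0,0,0,1],[0,0,0,1],[0,0,0,1],[0,0,0,1],[0,0,0,1],[0,0,0,1],[0,0,0,1],[0,0,0,1],[0,0,0,1],[0,0,0,1],[0,0,0,1]]]'
cat > d.py <<'E'
from h import *
import json,sys
P=json.load(open("P.json"));s=ctrl.read_state();y=s["tool_rot"][2]
R=cv2.Rodrigues(np.array([0,0,y]))[0]@np.diag([1,-1,-1])
def to(t,a=0):
    g=W(P,off(t,a));return (R.T@(g-s["eef_pos"])).round(1)
print("clk",round(s["clock"],2),"pos",s["eef_pos"].round(1),"yaw err rows",round(-(P[2]+np.pi/2-y)/.08,2),"width",round(s["width"],1),"F",s["force"].round(1))
print("handle from tcp, tool mm",to("handle"),"rod",to("rod_grip"),"rod@.066",to("rod_grip",.066))
E
python3 d.py
```

```text
clock: 2.5
eef_pos: [362.8, 308.5, 299.1]
tool_rot: [3.141, 0.0, 2.794]
force: [0.8, -0.1, 0.1]
width: 34.3
gripper_force: 0.0
clock: 3.5
eef_pos: [539.9, -70.9, 299.0]
tool_rot: [-3.141, 0.001, 2.792]
force: [0.7, -0.9, 0.0]
width: 33.9
gripper_force: 0.0
clock: 4.5
eef_pos: [539.2, -67.7, 298.9]
tool_rot: [3.141, -0.0, 1.83]
force: [0.1, -0.9, 0.5]
width: 34.4
gripper_force: 0.0
clock: 5.5
eef_pos: [539.2, -67.6, 298.9]
tool_rot: [-3.142, -0.0, 0.87]
force: [-0.0, 0.1, -0.3]
width: 34.4
gripper_force: 0.0
clk 5.5 pos [539.2 -67.6 298.9] yaw err rows 2.42 width 34.4 F [-0.   0.1 -0.3]
handle from tcp, tool mm [ -5.1   5.1 118.4] rod [  60.5 -137.1  241. ] rod@.066 [  60.3 -136.1  227.8]
```

```bash
python3 -m crank '[[[0,0,0,1],[0,0,0,1],[0,0,0,0.42],[0,0,0,0]]]' 0.05
python3 d.py
python3 - <<'E'
from h import *
import json
P=json.load(open("P.json"));im={c:ctrl.get_image(c) for c in("side","top")}
r=[];
for c in im:
    for x in ctrl.place_of(c,"handle")[:2]: print(c,x["position"],x["confidence"],proj(im[c],W(P,off("handle"))))
v=im["side"]["img"][100:250,220:420,::-1];cv2.imwrite("pics/s2.png",cv2.resize(v,None,fx=3,fy=3))
E
```

```text
clock: 5.83
eef_pos: [539.2, -67.6, 298.8]
tool_rot: [3.142, 0.0, 0.68]
force: [-0.3, 0.2, -0.2]
width: 40.5
gripper_force: 0.0
clk 5.83 pos [539.2 -67.6 298.8] yaw err rows 0.04 width 40.5 F [-0.3  0.2 -0.2]
handle from tcp, tool mm [ -4.    5.9 118.3] rod [  33.5 -146.1  240.8] rod@.066 [  33.5 -145.   227.7]
side [206.3, 303.3] 0.58 [202.76668571 303.77711727]
top [230.3, 272.5] 0.7 [223.71323505 376.34937205]
top [195.7, 317.0] 0.57 [223.71323505 376.34937205]
```

```bash
python3 -m crank '[[[-0.16,0.24,0,0],[0,0,0.7,0],[0,0,0.7,0],[0,0,0.7,0],[0,0,0.7,0],[0,0,0.7,0],[0,0,0,0]]]'
python3 d.py
python3 - <<'E'
from h import *
im={c:ctrl.get_image(c) for c in("side","top")}
a=cv2.resize(im["side"]["img"][120:270,220:420,::-1],None,fx=2,fy=2);b=cv2.resize(im["top"]["img"][130:280,270:470,::-1],None,fx=2,fy=2)
cv2.imwrite("pics/s3.png",np.hstack([a,b]))
E
```

```text
clock: 6.62
eef_pos: [537.8, -74.9, 208.6]
tool_rot: [-3.138, 0.004, 0.68]
force: [0.1, 0.6, -0.0]
width: 40.7
gripper_force: 0.0
clk 6.62 pos [537.8 -74.9 208.6] yaw err rows 0.05 width 40.7 F [ 0.1  0.6 -0. ]
handle from tcp, tool mm [ 1.6  1.1 28.1] rod [  39.2 -150.9  150.6] rod@.066 [  39.2 -149.8  137.5]
```

View pics/s3.png

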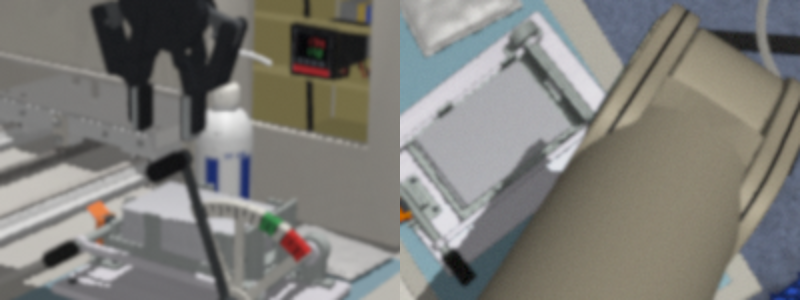

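The side crop shows the open fingers either side of the handle, at crop pixels 140 and 190 with the handle at (168, 165). I lower and cage the handle.

```bash
python3 -m crank '[[[0.04,0.04,0.6,0],[0,0,0.6,0],[0,0,0.56,0],[0,0,0,0]]]'
python3 -m crank '[[[0,0,0,0],[0,0,0,0],[0,0,0,0],[0,0,0,0]]]' 0.54
cat >> d.py <<'E'
y=(np.array([np.cos(P[2]),np.sin(P[2])])@(s["eef_pos"][:2]-W(P,off("hinge"))[:2]))
print("tilt by tcp",round(np.degrees(np.arcsin(np.clip(y/140,-1,1)))+20,1))
E
python3 d.py
```

```text
clock: 7.05
eef_pos: [540.7, -75.0, 166.6]
tool_rot: [-3.14, 0.001, 0.68]
force: [-0.2, 0.5, -0.5]
width: 40.4
gripper_force: 0.0
clock: 7.38
eef_pos: [540.5, -73.6, 168.2]
tool_rot: [-3.139, -0.001, 0.681]
force: [-3.2, 4.1, 1.5]
width: 19.3
gripper_force: 2.6
clk 7.38 pos [540.5 -73.6 168.2] yaw err rows 0.06 width 19.3 F [-3.2  4.1  1.5]
handle from tcp, tool mm [ -1.2   0.4 -12.3] rod [  36.4 -151.5  110.3] rod@.066 [  36.4 -150.5   97.1]
tilt by tcp -0.2
```

```bash
python3 -m crank '[[[0,0.1,0,0],[0,0.1,0,0],[0,0.1,0,0],[0,0.1,0,0],[0,0.1,0,0],[0,0.1,0,0]]]';python3 d.py
```

```text
clock: 7.88
eef_pos: [550.5, -85.8, 168.1]
tool_rot: [-3.14, -0.001, 0.681]
force: [-2.4, 3.4, 1.1]
width: 19.6
gripper_force: 2.3
clk 7.88 pos [550.5 -85.8 168.1] yaw err rows 0.06 width 19.6 F [-2.4  3.4  1.1]
handle from tcp, tool mm [ -1.4 -15.4 -12.4] rod [  36.3 -167.3  110.2] rod@.066 [  36.3 -166.3   97. ]
tilt by tcp 6.6
```

```bash
python3 -m crank '[[[0,0.15,0,0],[0,0.2,0,0],[0,0.2,0,0],[0,0.2,0,0],[0,0.2,0,0],[0,0.2,0,0],[0,0.2,0,0],[0,0.2,0,0],[0,0.2,0,0],[0,0.2,0,0],[0,0.2,0,0],[0,0.2,0,0]]]';python3 d.py
python3 -m crank '[[[0,0.2,0,0],[0,0.2,0,0],[0,0.2,0,0],[0,0.15,0,0],[0,0.05,0,0],[0,0,0,0]]]';python3 d.py
python3 - <<'E'
from h import *
im={c:ctrl.get_image(c) for c in("side","top")}
a=cv2.resize(im["side"]["img"][150:300,230:430,::-1],None,fx=3,fy=3);cv2.imwrite("pics/s4.png",a)
E
```

```text
clock: 8.88
eef_pos: [587.7, -132.8, 167.0]
tool_rot: [-3.141, 0.0, 0.68]
force: [-3.4, 2.2, -0.2]
width: 19.9
gripper_force: 1.7
clk 8.88 pos [ 587.7 -132.8  167. ] yaw err rows 0.05 width 19.9 F [-3.4  2.2 -0.2]
handle from tcp, tool mm [ -0.8 -75.3 -13.4] rod [  36.8 -227.3  109.1] rod@.066 [  36.8 -226.3   95.9]
tilt by tcp 31.3
clock: 9.38
eef_pos: [600.7, -148.7, 167.4]
tool_rot: [3.141, -0.0, 0.68]
force: [-1.9, 1.3, -0.6]
width: 20.0
gripper_force: 1.2
clk 9.38 pos [ 600.7 -148.7  167.4] yaw err rows 0.04 width 20.0 F [-1.9  1.3 -0.6]
handle from tcp, tool mm [ -0.9 -95.7 -13. ] rod [  36.6 -247.7  109.5] rod@.066 [  36.6 -246.7   96.4]
tilt by tcp 40.0
```

View pics/s4.png

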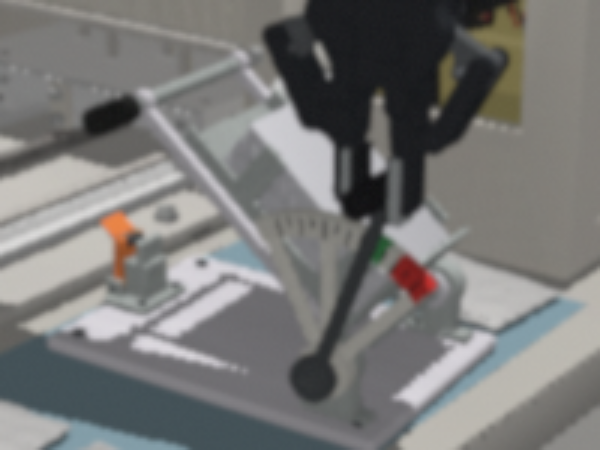

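The crop shows the cradle tipped with the fingers around the handle. The lever passes the start of the green at crop (380, 245) and is well short of the red at (412, 278). I hold there and check the tilt with the rod grip.

```bash
python3 -m crank '[[[0,0,0,0],[0,0,0,0],[0,0,0,0],[0,0,0,0],[0,0,0,0],[0,0,0,0],[0,0,0,0],[0,0,0,0],[0,0,0,0],[0,0,0,0],[0,0,0,0],[0,0,0,0]]]'
cat > tilt.py <<'E'
from h import *
import json
P=json.load(open("P.json"));im={c:ctrl.get_image(c) for c in("side","top")}
for t in("rod_grip","rod_middle","handle"):
  for c in im:
    for x in ctrl.place_of(c,t)[:1]:
      A=np.radians(np.arange(0,60,.25));e=[np.linalg.norm(proj(im[c],W(P,off(t,a)))-x["position"]) for a in A];i=np.argmin(e)
      print(t,c,"tilt",np.degrees(A[i]).round(2),"err px",round(e[i],1),"conf",x["confidence"])
rs=[];
for t in("stack_tray_1","back_stop"):
  for c in im: print(t,c,[(np.round(x["position"],1).tolist(),round(x["confidence"],2)) for x in ctrl.place_of(c,t)[:2]])
E
python3 tilt.py
```

```text
clock: 10.48
eef_pos: [600.3, -148.0, 167.3]
tool_rot: [3.142, -0.0, 0.68]
force: [-0.6, 2.1, 0.6]
width: 19.3
gripper_force: 1.2
rod_grip side tilt 38.5 err px 3.2 conf 0.69
rod_grip top tilt 39.5 err px 2.4 conf 0.88
rod_middle side tilt 40.75 err px 1.3 conf 0.7
rod_middle top tilt 41.5 err px 4.9 conf 0.89
handle side tilt 39.25 err px 3.0 conf 0.8
stack_tray_1 side [([218.9, 338.4], 0.95), ([224.1, 329.9], 0.51)]
stack_tray_1 top [([182.9, 327.6], 0.75), ([178.9, 339.8], 0.66)]
back_stop side [([249.7, 356.4], 0.98)]
back_stop top []
```

```bash
python3 -m crank '[[[0,0,0,0],[0,0,0,0],[0,0,0,0],[0,0,0,0],[0,0,0,0],[0,0,0,0],[0,0,0,0],[0,0,0,0],[0,0,0,0],[0,0,0,0]]]'
python3 - <<'E'
from h import *
im={c:ctrl.get_image(c) for c in("side","top")}
a=cv2.resize(im["side"]["img"][170:270,270:400,::-1],None,fx=3,fy=3,interpolation=cv2.INTER_CUBIC);b=cv2.resize(im["top"]["img"][140:240,250:380,::-1],None,fx=3,fy=3,interpolation=cv2.INTER_CUBIC);cv2.imwrite("pics/s5.png",np.hstack([a,b]))
E
```

```text
clock: 11.92
eef_pos: [600.2, -148.0, 167.3]
tool_rot: [-3.142, 0.0, 0.68]
force: [-1.3, 2.1, 0.0]
width: 19.7
gripper_force: 1.2
```

View pics/s5.png

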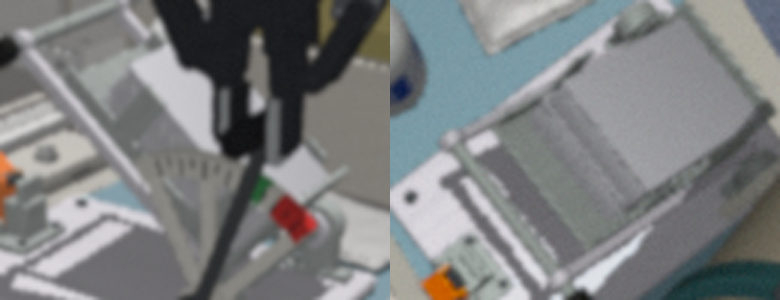

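The top crop shows the trays against the back-stop end. The lever stayed at the green and was held for over 2.5 s. Now I let the cradle down under control.

```bash
python3 -m crank '[[[0,-0.1,0,0],[0,-0.15,0,0],[0,-0.15,0,0],[0,-0.15,0,0],[0,-0.15,0,0],[0,-0.15,0,0],[0,-0.15,0,0],[0,-0.15,0,0],[0,-0.15,0,0],[0,-0.15,0,0],[0,-0.15,0,0],[0,-0.15,0,0]]]'
python3 -m crank '[[[0,-0.15,0,0],[0,-0.15,0,0],[0,-0.15,0,0],[0,-0.15,0,0],[0,-0.15,0,0],[0,-0.15,0,0],[0,-0.15,0,0],[0,-0.15,0,0],[0,-0.1,0,0],[0,-0.05,0,0],[0,0,0,0]]]';python3 d.py
```

```text
clock: 13.02
eef_pos: [572.6, -113.4, 167.2]
tool_rot: [-3.141, -0.0, 0.68]
force: [-0.9, 2.9, -0.5]
width: 19.7
gripper_force: 1.5
clock: 13.93
eef_pos: [551.0, -87.3, 167.2]
tool_rot: [-3.141, 0.0, 0.68]
force: [-1.9, 3.3, -0.6]
width: 20.0
gripper_force: 2.0
clk 13.93 pos [551.  -87.3 167.2] yaw err rows 0.05 width 20.0 F [-1.9  3.3 -0.6]
handle from tcp, tool mm [ -0.9 -16.9 -13.2] rod [  36.8 -168.8  109.3] rod@.066 [  36.8 -167.8   96.2]
tilt by tcp 7.2
```

```bash
python3 -m crank '[[[0,-0.05,0,0],[0,-0.05,0,0],[0,-0.05,0,0],[0,-0.05,0,0],[0,-0.05,0,0],[0,-0.03,0,0],[0,-0.03,0,0],[0,0,0,0]]]';python3 d.py
```

```text
clock: 14.6
eef_pos: [546.4, -81.5, 167.2]
tool_rot: [-3.141, 0.0, 0.68]
force: [-2.4, 2.7, -1.0]
width: 19.9
gripper_force: 1.9
clk 14.6 pos [546.4 -81.5 167.2] yaw err rows 0.05 width 19.9 F [-2.4  2.7 -1. ]
handle from tcp, tool mm [ -0.8  -9.4 -13.2] rod [  36.7 -161.4  109.3] rod@.066 [  36.7 -160.4   96.2]
tilt by tcp 4.1
```

```bash
python3 -m crank '[[[0,-0.04,0,0],[0,-0.03,0,0],[0,-0.03,0,0],[0,0,0,0]]]';python3 d.py
```

```text
clock: 14.93
eef_pos: [545.5, -80.4, 167.6]
tool_rot: [3.14, -0.0, 0.68]
force: [-0.4, 1.4, -1.5]
width: 19.4
gripper_force: 0.8
clk 14.93 pos [545.5 -80.4 167.6] yaw err rows 0.04 width 19.4 F [-0.4  1.4 -1.5]
handle from tcp, tool mm [ -0.9  -8.  -12.9] rod [  36.7 -160.   109.7] rod@.066 [  36.7 -159.    96.5]
tilt by tcp 3.4
```

```bash
python3 -m crank '[[[0,0,0,0],[0,0,0,0],[0,0,0,0],[0,0,-0.5,0],[0,0,-0.8,0],[0,0,-0.8,0],[0,0,-0.8,0]]]' 0
python3 -m crank '[[[0.3,-0.8,0,0],[0.3,-0.8,0,0],[0.3,-0.8,0,0],[0.3,-0.8,0,0],[0.1,-0.8,0,0],[0.1,-0.8,0,0],[0.04,-0.8,0,0],[0,-0.8,0,0],[0,0,0,0],[0,0,0,0]]]' 1
python3 d.py; python3 tilt.py
```

```text
clock: 15.52
eef_pos: [545.1, -80.4, 240.7]
tool_rot: [3.141, 0.0, 0.68]
force: [0.2, 0.5, -0.8]
width: 42.5
gripper_force: 0.0
clock: 16.35
eef_pos: [472.4, 67.9, 240.0]
tool_rot: [3.141, -0.001, 0.682]
force: [0.2, -0.7, 0.1]
width: -0.3
gripper_force: 0.0
clk 16.35 pos [472.4  67.9 240. ] yaw err rows 0.07 width -0.3 F [ 0.2 -0.7  0.1]
handle from tcp, tool mm [-37.6 153.2  59.5] rod [  0.3   1.3 182.1] rod@.066 [  0.3   2.3 168.9]
tilt by tcp -70.0
rod_grip side tilt 2.25 err px 2.2 conf 0.86
rod_grip top tilt 39.5 err px 111.1 conf 0.4
rod_middle side tilt 3.75 err px 0.7 conf 0.92
rod_middle top tilt 44.25 err px 64.7 conf 0.38
handle side tilt 1.75 err px 0.2 conf 0.78
handle top tilt 2.0 err px 2.7 conf 0.93
stack_tray_1 side [([246.0, 321.1], 0.75), ([232.7, 326.9], 0.74)]
stack_tray_1 top [([193.4, 323.8], 0.61), ([159.4, 247.7], 0.37)]
back_stop side [([255.8, 352.6], 0.79)]
back_stop top [([176.6, 346.5], 0.57)]
```

```bash
python3 -m crank '[[[0,0.06,0.9,0],[0,0,0.9,0],[0,0,0.9,0],[0,0,0.9,0],[0,0,0.9,0],[0,0,0.9,0],[0,0,0.6,0],[0,0,0,0]]]'
python3 -m crank '[[[0,0,0.2,0],[0,0,0.2,0],[0,0,0.1,0],[0,0,0,0]]]'; python3 d.py
```

```text
clock: 17.62
eef_pos: [471.5, 65.9, 87.4]
tool_rot: [-3.139, 0.004, 0.68]
force: [-0.4, -0.0, 0.8]
width: -0.1
gripper_force: 0.0
clock: 17.95
eef_pos: [473.5, 66.2, 77.5]
tool_rot: [3.141, -0.001, 0.68]
force: [-0.5, 0.2, -0.1]
width: 0.1
gripper_force: 0.0
clk 17.95 pos [473.5  66.2  77.5] yaw err rows 0.05 width 0.1 F [-0.5  0.2 -0.1]
handle from tcp, tool mm [ -37.2  151.3 -103. ] rod [ 0.4 -0.7 19.6] rod@.066 [0.4 0.3 6.4]
tilt by tcp -70.0
```

```bash
python3 -m crank '[[[0,0,0.15,0],[0,0,0.15,0],[0,0,0.1,0],[0,0,0.1,0],[0,0,0,0]]]'; python3 d.py
python3 - <<'E'
from h import *
im=ctrl.get_image("side");cv2.imwrite("pics/s6.png",cv2.resize(im["img"][190:290,220:350,::-1],None,fx=5,fy=5,interpolation=cv2.INTER_CUBIC))
E
```

```text
clock: 18.37
eef_pos: [472.9, 66.1, 64.3]
tool_rot: [-3.141, 0.001, 0.68]
force: [0.6, -0.7, 0.4]
width: 0.0
gripper_force: 0.0
clk 18.37 pos [472.9  66.1  64.3] yaw err rows 0.05 width 0.0 F [ 0.6 -0.7  0.4]
handle from tcp, tool mm [ -36.6  151.5 -116.1] rod [ 1.  -0.5  6.4] rod@.066 [ 1.   0.5 -6.7]
tilt by tcp -70.0
```

View pics/s6.png

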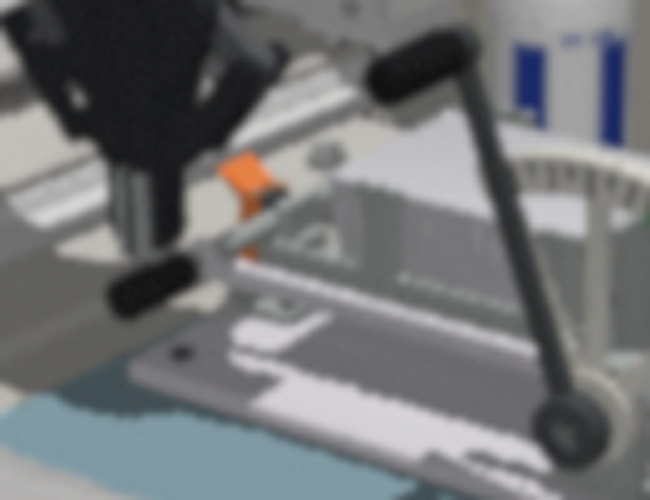

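The crop shows the shut fingertips at (145, 250), just above the grip at (150, 285), with the rod under the orange jaw's roller near (270, 200). I check whether the rod is already down.

```bash
python3 tilt.py | grep tilt
python3 - <<'E'
from h import *
import json
P=json.load(open("P.json"));im=ctrl.get_image("side")
f=lambda q:((q[1]-220)*5,(q[0]-190)*5)
for n,p in(("tcp",ctrl.read_state()["eef_pos"]),("grip0",W(P,off("rod_grip"))),("grip.066",W(P,off("rod_grip",.066))),("rod0",W(P,off("rod_middle"))),("rod.066",W(P,off("rod_middle",.066))),("handle0",W(P,off("handle"))),("handle.066",W(P,off("handle",.066)))): print(n,np.round(f(proj(im,p))))
E
python3 -m crank '[[[0,0,0.1,0],[0,0,0.1,0],[0,0,0,0],[0,0,0,0]]]'; python3 d.py
```

```text
rod_grip side tilt 0.0 err px 0.3 conf 0.71
rod_middle side tilt 0.25 err px 2.7 conf 0.84
rod_middle top tilt 14.75 err px 0.7 conf 0.81
handle top tilt 0.0 err px 3.4 conf 0.58
tcp [147. 247.]
grip0 [147. 262.]
grip.066 [148. 232.]
rod0 [274. 213.]
rod.066 [274. 184.]
handle0 [419.  64.]
handle.066 [441.  60.]
clock: 19.4
eef_pos: [473.1, 66.0, 59.6]
tool_rot: [-3.141, 0.0, 0.68]
force: [0.1, -0.2, 0.4]
width: 0.1
gripper_force: 0.0
clk 19.4 pos [473.1  66.   59.6] yaw err rows 0.05 width 0.1 F [ 0.1 -0.2  0.4]
handle from tcp, tool mm [ -36.7  151.4 -120.9] rod [ 0.9 -0.6  1.6] rod@.066 [  0.9   0.4 -11.5]
tilt by tcp -70.0
```

The grip matches the home position, so the rod popped past the jaw during that press. I press on to confirm that it is seated.

```bash
python3 -m crank '[[[0,0,0.08,0],[0,0,0.08,0],[0,0,0,0]]]'; python3 -m crank '[[[0,0,0.08,0],[0,0,0,0],[0,0,0,0]]]'; python3 d.py
```

```text
clock: 19.65
eef_pos: [473.4, 66.1, 58.3]
tool_rot: [-3.14, -0.003, 0.679]
force: [-6.1, 0.5, 32.8]
width: -0.0
gripper_force: 16.3
clock: 19.9
eef_pos: [473.4, 66.1, 57.9]
tool_rot: [-3.14, -0.005, 0.679]
force: [-10.4, -0.2, 53.1]
width: 0.0
gripper_force: 26.7
clk 19.9 pos [473.4  66.1  57.9] yaw err rows 0.03 width 0.0 F [-10.4  -0.2  53.1]
handle from tcp, tool mm [ -36.7  151.3 -122.5] rod [ 0.6 -0.7  0. ] rod@.066 [  0.6   0.3 -13.1]
tilt by tcp -70.0
```

It stops firmly at the home height, grip top at z 58. I retract and verify.

```bash
python3 -m crank '[[[0,0,-0.2,0],[0,0,-0.4,0],[0,0,-0.8,0],[0,0,-0.9,0],[0,0,-0.9,0],[0,0,-0.9,0],[0,0,-0.9,0],[0,0,-0.9,0],[0,0,-0.5,0],[0,-0.5,0,0],[0,-0.9,0,0],[0,-0.9,0,0]]]'
python3 -m crank '[[[0,-0.9,0,0],[0,-0.9,0,0],[0,-0.9,0,0],[0,-0.9,0,0],[0,0,0,0],[0,0,0,0]]]'
python3 tilt.py
python3 - <<'E'
from h import *
im={c:ctrl.get_image(c) for c in("side","top")}
a=cv2.resize(im["side"]["img"][170:300,230:400,::-1],(400,306),interpolation=cv2.INTER_CUBIC);b=cv2.resize(im["top"]["img"][130:260,240:410,::-1],(400,306),interpolation=cv2.INTER_CUBIC);cv2.imwrite("pics/s7.png",np.hstack([a,b]))
E
```

```text
clock: 20.9
eef_pos: [437.0, 110.8, 214.1]
tool_rot: [3.141, -0.001, 0.678]
force: [-0.2, 0.5, -0.3]
width: -0.1
gripper_force: 0.0
clock: 21.4
eef_pos: [379.8, 181.6, 213.7]
tool_rot: [-3.141, 0.0, 0.683]
force: [0.7, -0.1, -0.5]
width: -0.2
gripper_force: 0.0
rod_grip side tilt 0.0 err px 5.5 conf 0.84
rod_grip top tilt 0.0 err px 3.5 conf 0.67
rod_middle side tilt 0.0 err px 1.8 conf 0.79
rod_middle top tilt 16.25 err px 0.7 conf 0.61
handle side tilt 0.25 err px 1.0 conf 0.89
handle top tilt 0.0 err px 5.5 conf 0.91
stack_tray_1 side [([246.5, 324.6], 0.58), ([236.6, 325.4], 0.56)]
stack_tray_1 top [([195.1, 321.4], 0.65)]
back_stop side [([251.4, 355.2], 0.77), ([268.8, 320.6], 0.38)]
back_stop top [([174.9, 346.9], 0.84), ([301.1, 340.4], 0.44)]
```

View pics/s7.png

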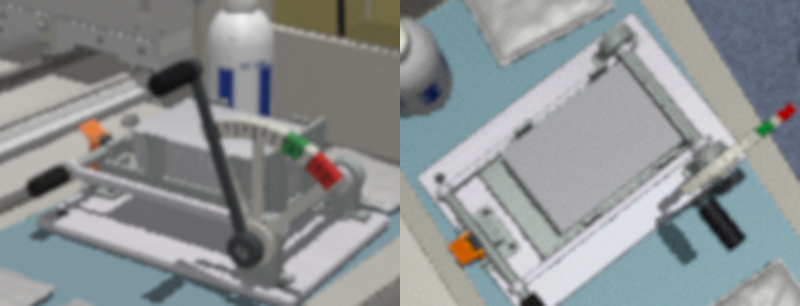

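The crops show the cradle level with the rod in the clip at (100, 150) left, and both trays square against the back stop at (660, 95) right. The jaw is closed and the bystanders have not moved, so I hand in.

```bash
python3 -c "
from cell import ctrl
print(ctrl.finish_job())"
```

```text
the job is handed in; nothing more can be done
None
```

The job is handed in at about 22 s of the 58 s: the cradle was held near 40° for over 2.5 s and let down slowly, both trays look home against the back stop, the rod is back in the clip with the cradle level, and nothing else on the bench was touched.

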